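# Walk the heavy incense plinth round and square it up to the rail

### The job

The heavy concrete plinth block stands end-on to the low plywood rail. Push it round with the fingertips, at one corner and another as needed, keeping it off the rail until it is nearly side-on, and then push it up until either long side lies flat against the rail, within the rail's length. Do not straddle, pinch, lift or tip it, leave the incense tray, cork block, kettlebell and drawer as they are, and finish with the hand clear.

Things in the scene. Friction and masses are not known exactly. Their poses are not given: they have to be found in the camera images.
- plinth: Concrete block, pale ceramic disc inlaid mid-top, 0.8 to 1 kg, loose on the bench (2 to 8 N to push). 75 mm along its own x, 150 mm along its own y (long axis), 45 mm high. Origin: centre of its underside, z up. Long sides alike. Starts with its long axis 55 to 125 deg from the rail's. Pushed squarely on a long side 15 mm from one end, it turns about a point some 35 mm past its centre
- rail: Low straight plywood rail (the fence) fixed to the bench: 20 mm thick along its own x, 300 mm long along its own y, 30 mm high. Origin at the centre of its underside. The face that the plinth must lie against is the one on its -x side, towards the robot, 10 mm from the origin; so with the plinth flat against it the plinth's origin is 47.5 mm from the rail's origin along the rail's -x
- tray: White ceramic incense tray, round, 100 mm across and 13 mm high, with a cone 34 mm high in it; loose bystander to the robot's right. Origin at the centre of its underside
- cork: Cork block 120 mm along its own x, 60 mm along its own y, 75 mm high; loose bystander to the robot's right. Origin at the centre of its underside
- kettlebell: Dark steel kettlebell, ball 104 mm across, 152 mm high with its handle; loose bystander to the robot's left. Origin at the centre of its underside
- chest_drawer0 (a joint): Drawer of the small fixed wooden chest (160 x 180 x 110 mm, front with pull knob turned towards the robot) to the robot's left, beyond y = 0.33: 0 m shut, grows as it is pulled out; it starts shut and is to be left alone
Things that resemble listed ones, but are neither listed nor needed, are in the scene too. What is shaped like the plinth but green is not meant.

How it is judged:
At the end, for the whole second after the job is handed in: The plinth stands flat on the bench at rest, its long axis within 0.05 rad of the rail's, its long side against the rail's near face (origin within 4 mm of touching distance), and its whole length in front of the rail (centre within 78 mm of the rail's middle along the rail) (angle between the y axis of plinth and the y axis of rail, either way round below 0.05 rad and x of plinth in the frame of rail between -0.0515 and -0.044 m and y of plinth in the frame of rail between -0.078 and 0.078 m and height (world z) of plinth below 0.004 m and angle between plinth's own z axis and vertical below 0.05 rad and linear speed of plinth below 0.01 m/s).
It fails at once if the plinth is lifted or tipped (height (world z) of plinth above 0.012 m or angle between plinth's own z axis and vertical above 0.2 rad).
It fails at once if the plinth is straddled or pinched between the fingers (x of the grasp point in the frame of plinth between -0.028 and 0.028 m and y of the grasp point in the frame of plinth between -0.066 and 0.066 m and z of the grasp point in the frame of plinth below 0.045 m).
It fails at once if the plinth runs into the rail while more than 0.45 rad (26 degrees) from parallel to it (contact force between plinth and rail above 1 N and angle between the y axis of plinth and the y axis of rail, either way round above 0.45 rad).
It fails at once if the incense tray, cork block or kettlebell is moved more than 15 mm (distance of any of tray, cork, kettlebell from where it was at the start of the episode above 0.015 m).
It fails at once if the drawer is pulled out more than 15 mm (value of joint chest_drawer0 above 0.015 m).
It also fails if it takes over 64 s, if anything falls off the work surface, if the arm or the gripper's body presses on something with over 40 N, if the wrist force passes 120 N, or if a joint passes its speed limit or range.

### The arm

A 6-joint arm with a two-finger parallel gripper is mounted at the origin on the work surface. World frame = base frame: x ahead of the robot, y to its left, z up, the work surface at z = 0. Lengths are in m, angles in rad, forces in N, time in s.
With the tool pointing down it reaches from about 0.35 to 0.975 m from the base axis. Payload 7.1 kg.
Tool frame: the origin (TCP) lies midway between the tips of the shut fingers; the grasp point (between the pads) lies 19 mm behind it; z points along the fingers, y is the line along which they close (so a half turn about z gives the same grasp; the last joint's range is limited). The gripper opens to 88 mm and grips with 3 to 60 N. Pads are 20 mm wide; open, the fingers measure 115 mm over their backs; the gripper's body (75 mm by 178 mm) begins 61 mm behind the grasp point.
Start: joints at [-1.368, 0.423, 1.63, -0, 1.089, -0.019], TCP at [0.138, -0.61, 0.223] pointing down, gripper open.
Joint ranges: [-3, 3], [-0.9, 2.11], [0.09, 2.58], [-1.31, 4.45], [0.11, 2.69], [-2.54, 2.54]. Speed limits (rad/s): [2.39, 2.39, 3.01, 3.14, 3.14, 3.14].

### API

Orientations are given as a 3x3 rotation matrix whose columns are the frame's x, y, z axes.
In Python, from bench import manip gives the robot as it stands.
- The arm moves only by the tool send_rows, never from a script. Its argument "deltas" is a list of rows, each an object with "xyz": the shift along the tool's x, y, z in mm, a list of three; "delta_rot": the turn, a rotation vector about the tool's x, y, z in rad, a list of three. In form: [{"xyz": [tx, ty, tz], "delta_rot": [wx, wy, wz]}, ...]. A call has 1 to 10 rows; each row is the pose to reach, as a shift and turn from the pose commanded when the call began, along the tool's axes at that moment; what a row does not reach only later rows make up. A row lasts 1/10 s, in which the tool goes at most 50 mm and 8.59 degrees, less where a joint would pass 70% of its speed; a pose out of reach is approached as far as the arm can. A call with a gripper value outside its range is refused whole. "hand" is the opening in per cent of the stroke, from 0 (shut) to 100 (fully open), set as the call begins (left out, the last holds). The fingers move at their own pace and stop on an object; the grip force is fixed at half the most. Time passes only in rows, so rows that repeat a pose let the fingers close. It gives the time, the measured TCP pose, the force, the opening and the grip force at its end, in the units of the state.
- manip.get_obs(): the state, without advancing time (a new reading comes with each control period).
- manip.snapshot(name): name is "side" or "top"; returns the picture (480x640x3 uint8, red, green, blue); there is no depth.
- manip.camera_params(name): a dict with "fx", "fy", "cx", "cy" (pixels), "k1" (the pictures are not rectified: a ray, as slopes to the right and down, at radius r is drawn at 1 + k1 r^2 times it, then the intrinsics apply), "R" (3x3) and "t" (3): a world point X has camera coordinates R X + t. Camera axes: x right, y down, z forward; pixel columns grow to the right and rows downward; lengths in m; the calibration is good to about 2 mm. A picture is of the moment at which its call begins. camera_params takes no time and is no camera call.
- manip.finish_job(): hands the job in; it is judged then, once.
Trained networks look in the newest picture that a camera, given by its name, has taken for a name from the list of things; names that differ only in an ending like _2 or _b are one class to them, and where a whole thing is asked for, a point or a joint stands for the part that bears it (a point fixed in the world has none). Each returns a list of dicts, best first, with "p" (0 to 1); they miss things now and then, are a little off and sometimes report something else, mostly with a low value. They report only what shows in the picture. A call takes as long as a camera call. They do not tell look-alikes from the thing itself.
- manip.cut_out(camera, thing): "region" (480x640 bool, what is visible of it) and "location" ([column, row] in pixels, amid what is visible of it).
- manip.tip_of(camera, thing): "location" ([column, row] in pixels: a listed point, or the origin of a listed thing).
The state is a dict: "t": time; "joints": joint angles; "dq": joint speeds; "joint_efforts": joint torques, N m; "position": TCP position; "orientation": TCP orientation; "contact_force": force on the tool from outside, world axes, zero at the start; "torque": the same for the moment, N m; "width": finger opening in m; "gripper_force": force on a finger pad.
Only numpy, scipy, OpenCV 4.12 (cv2) and the standard library are available. Lean on these libraries where they do the work, as an engineer would, in place of code of your own. Each camera call takes 0.05 s, during which the arm holds its last target. There are 200 camera calls.

## Working session

There is one attempt and no reset: what is moved stays moved. The work goes in short steps, Python scripts to look and compute and a tool call to move; the robot and the scene stay as the last step left them, time stands still between calls to the robot, and variables do not carry over. Pictures are saved under pics/ and viewed, at most 10 in all, crops included, and the job is handed in when it is done.

Besides the shell and the picture viewer there is one more tool, called after "Request:" by a JSON object that holds its "op" and its "data". send_rows: Moves the arm, as the interface text tells. Its arguments: {"type":"object","properties":{"deltas":{"type":"array","items":{"type":"object","properties":{"xyz":{"type":"array","items":{"type":"number"}},"delta_rot":{"type":"array","items":{"type":"number"}}}}},"hand":{"type":"number"}},"required":["deltas"]}

```bash
mkdir -p pics; ls
cat > h.py <<'E'
import numpy as np,cv2
from bench import manip
def cam(n):
    c=manip.camera_params(n);return c,np.array(c['R']),np.array(c['t'])
def world(n,px,z):
    c,R,t=cam(n);px=np.atleast_2d(np.array(px,float))
    d=np.c_[(px[:,0]-c['cx'])/c['fx'],(px[:,1]-c['cy'])/c['fy']];u=d.copy()
    for _ in range(20): u=d/(1+c['k1']*(u**2).sum(1,keepdims=True))
    v=np.c_[u,np.ones(len(u))]@R; o=-R.T@t
    return (o+v*((z-o[2])/v[:,2])[:,None])[:,:2]
def pix(n,X):
    c,R,t=cam(n);p=np.atleast_2d(X)@R.T+t;u=p[:,:2]/p[:,2:];u=u*(1+c['k1']*(u**2).sum(1,keepdims=True))
    return np.c_[u[:,0]*c['fx']+c['cx'],u[:,1]*c['fy']+c['cy']]
E
python3 - <<'E'
from h import *
for n in('top','side'):
    im=manip.snapshot(n);cv2.imwrite(f'pics/{n}0.png',im[:,:,::-1])
    c,R,t=cam(n);print(n,-R.T@t,R[2])
    for th in('plinth','rail','tray','cork','kettlebell'):
        for r in manip.cut_out(n,th)[:3]:
            q=cv2.minAreaRect(np.argwhere(r['region'])[:,::-1].astype(np.float32))
            print(n,th,round(r['p'],2),np.round(r['location']),world(n,r['location'],0.03).round(3),np.round(cv2.boxPoints(q)).tolist())
s=manip.get_obs();print(s['t'],s['position'],np.array(s['orientation']).round(3))
E
```

```text
pics
top [0.34663561 0.07408832 1.05992335] [ 1.67931974e-01  1.60788509e-04 -9.85798573e-01]
top plinth 0.67 [292. 319.] [[0.351 0.136]] [[260.0, 348.0], [287.0, 279.0], [322.0, 293.0], [294.0, 361.0]]
top plinth 0.6 [352. 225.] [[0.555 0.003]] [[320.0, 205.0], [352.0, 187.0], [387.0, 247.0], [354.0, 265.0]]
top rail 0.93 [366. 166.] [[ 0.689 -0.03 ]] [[298.0, 159.0], [432.0, 156.0], [432.0, 170.0], [298.0, 173.0]]
top tray 0.55 [481. 254.] [[ 0.487 -0.274]] [[452.0, 253.0], [483.0, 222.0], [514.0, 253.0], [484.0, 284.0]]
top cork 0.65 [488. 167.] [[ 0.684 -0.302]] [[471.0, 143.0], [508.0, 141.0], [512.0, 201.0], [474.0, 203.0]]
top kettlebell 0.63 [201. 172.] [[0.676 0.34 ]] [[165.0, 172.0], [201.0, 139.0], [237.0, 179.0], [202.0, 211.0]]
side [0.34276217 1.16312737 0.737318  ] [ 0.15831081 -0.84208275 -0.51559125]
side plinth 0.81 [317. 237.] [[0.541 0.008]] [[280.0, 228.0], [344.0, 217.0], [349.0, 247.0], [285.0, 258.0]]
side plinth 0.57 [391. 278.] [[0.351 0.152]] [[352.0, 283.0], [363.0, 249.0], [433.0, 271.0], [422.0, 305.0]]
side rail 0.68 [260. 236.] [[0.681 0.028]] [[237.0, 264.0], [270.0, 196.0], [281.0, 201.0], [249.0, 269.0]]
side tray 0.6 [353. 194.] [[ 0.48  -0.236]] [[335.0, 185.0], [367.0, 185.0], [367.0, 202.0], [335.0, 202.0]]
side cork 0.83 [293. 177.] [[ 0.672 -0.32 ]] [[269.0, 191.0], [272.0, 162.0], [316.0, 165.0], [313.0, 194.0]]
side kettlebell 0.77 [229. 306.] [[0.672 0.311]] [[183.0, 281.0], [228.0, 253.0], [267.0, 313.0], [222.0, 342.0]]
0.6 [ 0.13750935 -0.60968236  0.22269341] [[ 0.975  0.22  -0.   ]
 [ 0.22  -0.975 -0.   ]
 [-0.     0.    -1.   ]]
```

View pics/top0.png

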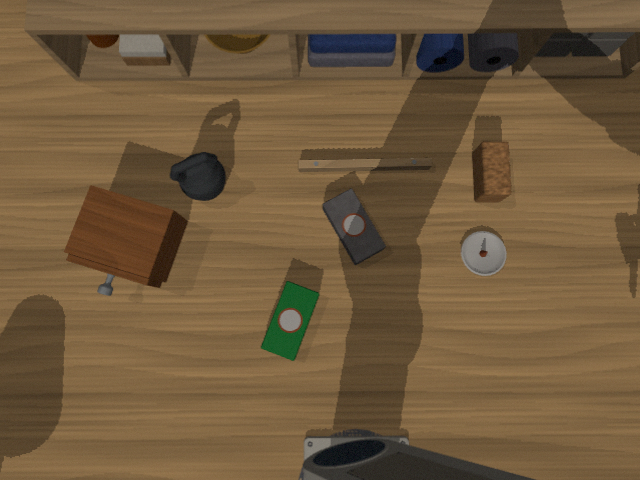

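```bash
cat >> h.py <<'E'
from scipy.optimize import minimize
from scipy.spatial import ConvexHull
def box(p,sx,sy,h):
    x,y,a=p;c,s=np.cos(a),np.sin(a)
    return np.array([[x+c*i*sx/2-s*j*sy/2,y+s*i*sx/2+c*j*sy/2,z] for i in(-1,1) for j in(-1,1) for z in(0,h)])
def fit(n,reg,p0,sx,sy,h):
    # silhouette IoU, antialiased
    S=4
    def cost(p):
        q=pix(n,box(p,sx,sy,h));m=np.zeros((480*2,640*2),np.uint8)
        hull=cv2.convexHull(((q+.5)*2*16).astype(np.int32))
        cv2.fillPoly(m,[hull],255,shift=4)
        m=cv2.resize(m,(640,480),interpolation=cv2.INTER_AREA)/255.
        return np.abs(m-reg).sum()
    b=None
    for da in(-.15,0,.15):
        p=np.array([p0[0],p0[1],p0[2]+da])
        r=minimize(cost,p,method='Nelder-Mead',options=dict(initial_simplex=p+np.array([[0,0,0],[.015,0,0],[0,.015,0],[0,0,.15]]),xatol=1e-4,fatol=.1))
        if b is None or r.fun<b.fun:b=r
    return b.x,b.fun
def find(n,th,p0,sx,sy,h,snap=True):
    if snap: manip.snapshot(n)
    L=manip.cut_out(n,th)
    L=[r for r in L if np.hypot(*(world(n,r['location'],.03)[0]-p0[:2]))<.09]
    return fit(n,L[0]['region'].astype(float),p0,sx,sy,h) if L else None
E
python3 - <<'E'
from h import *
for n in('top','side'):
    print(n,find(n,'plinth',(.55,0,.5),.075,.15,.045),find(n,'rail',(.685,-.03,0),.02,.3,.03,False))
E
```

```text
top (array([5.52169640e-01, 1.14285603e-03, 2.06439376e+00]), np.float64(136.1137254901961)) (array([ 0.69717831, -0.02512039,  0.00295183]), np.float64(112.94901960784313))
side None (array([ 0.69603721, -0.03091688,  0.02421491]), np.float64(155.58039215686273))
```

The top picture shows the dark plinth at (353,226), about 62° off the rail at (366,163). The green look-alike is at (290,320). I'll turn the plinth by pushing its near end on its left side: the far end stays clear of the rail and the block drifts toward it. Approaching now.

Request:
{"op": "send_rows", "data": {"deltas": [{"xyz": [31, -37, 0], "delta_rot": [0, 0, -0.14]}, {"xyz": [62, -74, 0], "delta_rot": [0, 0, -0.28]}, {"xyz": [93, -111, 0], "delta_rot": [0, 0, -0.42]}, {"xyz": [124, -148, 0], "delta_rot": [0, 0, -0.56]}, {"xyz": [155, -185, 0], "delta_rot": [0, 0, -0.7]}, {"xyz": [186, -222, 0], "delta_rot": [0, 0, -0.84]}, {"xyz": [217, -259, 0], "delta_rot": [0, 0, -0.98]}, {"xyz": [248, -296, 0], "delta_rot": [0, 0, -1.12]}, {"xyz": [279, -333, 0], "delta_rot": [0, 0, -1.26]}, {"xyz": [310, -370, 0], "delta_rot": [0, 0, -1.4]}], "hand": 0}}

```text
t: 1.9
position: [0.3592, -0.1789, 0.2231]
orientation: [[-0.056, 0.998, 0.001], [0.998, 0.056, -0.001], [-0.001, 0.001, -1.0]]
contact_force: [0.1, -0.7, 0.3]
width: 0.0113
gripper_force: 0.0
```

```bash
cat >> h.py <<'E'
def rel(x,y,z,yaw):
    "tool-frame shift (mm) and turn about tool z to reach world pose"
    s=manip.get_obs();O=np.array(s['orientation']);d=O.T@(np.array([x,y,z])-s['position'])
    y0=np.arctan2(O[1,0],O[0,0]);w=-((yaw-y0+np.pi)%(2*np.pi)-np.pi)
    return (d*1000).round(1),round(w,3)
E
python3 - <<'E'
from h import *
s=manip.get_obs();print(s['t'],s['position'],s['joints'])
print(rel(.469,.033,.12,2.064))
E
```

```text
1.9 [ 0.3591927  -0.17887822  0.22309042] [-4.91710090e-01  8.38445322e-02  2.09548436e+00  4.62682471e-06
  9.61022476e-01 -5.48115826e-01]
(array([205.4, 121.5, 103.1]), np.float64(-0.437))
```

Request:
{"op": "send_rows", "data": {"deltas": [{"xyz": [35, 20, 10], "delta_rot": [0, 0, -0.1]}, {"xyz": [70, 41, 25], "delta_rot": [0, 0, -0.2]}, {"xyz": [105, 62, 45], "delta_rot": [0, 0, -0.3]}, {"xyz": [140, 83, 65], "delta_rot": [0, 0, -0.4]}, {"xyz": [175, 104, 85], "delta_rot": [0, 0, -0.437]}, {"xyz": [205, 121, 103], "delta_rot": [0, 0, -0.437]}, {"xyz": [205, 121, 103], "delta_rot": [0, 0, -0.437]}, {"xyz": [205, 121, 103], "delta_rot": [0, 0, -0.437]}]}}

```text
t: 2.7
position: [0.4687, 0.0309, 0.1193]
orientation: [[-0.471, 0.882, -0.001], [0.882, 0.471, -0.0], [0.0, -0.001, -1.0]]
contact_force: [-0.5, 0.4, 0.2]
width: 0.0005
gripper_force: 0.0
```

Run:
```python
from h import *
s=manip.get_obs();print(s['t'],s['position'],s['joints'].round(2) if hasattr(s['joints'],'round') else s['joints'])
for n in('top','side'):
    im=manip.snapshot(n);cv2.imwrite(f'pics/{n}1.png',im[:,:,::-1])
    for r in manip.cut_out(n,'plinth'): print(n,r['p'],r['location'],r['region'].sum())
    print(find(n,'plinth',(.552,0,2.06),.075,.15,.045,False))
c=cv2.imread('pics/top1.png')[120:320,240:480];d=cv2.imread('pics/side1.png')[150:350,200:440]
cv2.imwrite('pics/c1.png',cv2.resize(np.vstack([c,d]),None,fx=1.5,fy=1.5,interpolation=cv2.INTER_CUBIC))
```

```text
2.7 [0.46865072 0.03086066 0.11929064] [ 0.04  0.36  2.04 -0.    0.74 -0.45]
top 0.74 [290.0, 322.2] 2396
top 0.57 [348.6, 191.2] 82
(array([0.60909362, 0.02880144, 1.27340021]), np.float64(2365.380392156863))
side 0.96 [391.1, 276.5] 2396
side 0.69 [318.1, 238.1] 1931
(array([ 5.49820426e-01, -9.36640865e-04,  2.09091318e+00]), np.float64(77.33333333333334))
```

View pics/c1.png

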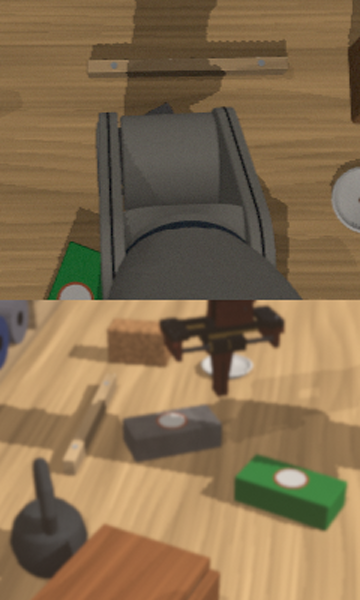

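Side fit (0.550, -0.001, 2.09 rad) agrees with the top fit, so I'll plan the push arc.

```bash
cat >> h.py <<'E'
def arc(c,a,dths,s=-.058,gap=0,sgn=1):
    e=lambda a:np.array([np.sin(a),-np.cos(a)]); n=lambda a:np.array([-np.cos(a),-np.sin(a)])
    P=np.array(c)+.035*e(a)
    o=manip.get_obs();O=np.array(o['orientation']);y0=np.arctan2(O[1,0],O[0,0])
    for d in dths:
        c2=P-.035*e(a+d);T=c2+s*e(a+d)-(.0475+gap)*n(a+d)
        q=O.T@(np.array([*T,.012])-o['position'])*1000
        print(round(d,2),'c',c2.round(3),'T',T.round(3),'row',q.round().tolist(),round(-(a+d-y0),2))
E
python3 - <<'E'
from h import *
arc((.551,0),2.08,[0],gap=.018)
arc((.551,0),2.08,np.arange(0,1.1,.1))
E
```

```text
0 c [0.551 0.   ] T [0.468 0.029] row [-0.0, -1.0, 108.0] -0.02
0.0 c [0.551 0.   ] T [0.477 0.013] row [-18.0, -0.0, 108.0] -0.02
0.1 c [ 0.553 -0.003] T [0.478 0.003] row [-28.0, -5.0, 108.0] -0.12
0.2 c [ 0.555 -0.006] T [ 0.48  -0.007] row [-38.0, -8.0, 108.0] -0.22
0.3 c [ 0.557 -0.008] T [ 0.483 -0.017] row [-48.0, -10.0, 108.0] -0.32
0.4 c [ 0.56  -0.011] T [ 0.487 -0.027] row [-58.0, -11.0, 108.0] -0.42
0.5 c [ 0.563 -0.013] T [ 0.492 -0.036] row [-69.0, -11.0, 108.0] -0.52
0.6 c [ 0.566 -0.014] T [ 0.498 -0.045] row [-79.0, -10.0, 108.0] -0.62
0.7 c [ 0.569 -0.016] T [ 0.504 -0.053] row [-89.0, -8.0, 108.0] -0.72
0.8 c [ 0.573 -0.017] T [ 0.512 -0.06 ] row [-99.0, -4.0, 108.0] -0.82
0.9 c [ 0.576 -0.017] T [ 0.52  -0.067] row [-109.0, -0.0, 108.0] -0.92
1.0 c [ 0.579 -0.018] T [ 0.528 -0.073] row [-118.0, 5.0, 108.0] -1.02
```

Request:
{"op": "send_rows", "data": {"deltas": [{"xyz": [0, 0, 35], "delta_rot": [0, 0, 0]}, {"xyz": [0, 0, 70], "delta_rot": [0, 0, 0]}, {"xyz": [0, 0, 95], "delta_rot": [0, 0, -0.02]}, {"xyz": [0, 0, 107], "delta_rot": [0, 0, -0.02]}, {"xyz": [0, 0, 107], "delta_rot": [0, 0, -0.02]}]}}

```text
t: 3.5
position: [0.4681, 0.0299, 0.0118]
orientation: [[-0.485, 0.874, -0.002], [0.874, 0.485, -0.0], [0.001, -0.002, -1.0]]
contact_force: [-0.5, -0.2, 0.5]
width: 0.0003
gripper_force: 0.0
```

Request:
{"op": "send_rows", "data": {"deltas": [{"xyz": [-7, 0, 0], "delta_rot": [0, 0, 0]}, {"xyz": [-13, 0, 0], "delta_rot": [0, 0, 0]}, {"xyz": [-18, 0, 0], "delta_rot": [0, 0, 0]}, {"xyz": [-23, -2, 0], "delta_rot": [0, 0, -0.05]}, {"xyz": [-28, -4, 0], "delta_rot": [0, 0, -0.1]}, {"xyz": [-33, -6, 0], "delta_rot": [0, 0, -0.15]}, {"xyz": [-38, -7, 0], "delta_rot": [0, 0, -0.2]}, {"xyz": [-43, -8, 0], "delta_rot": [0, 0, -0.25]}, {"xyz": [-48, -9, 0], "delta_rot": [0, 0, -0.3]}, {"xyz": [-48, -9, 0], "delta_rot": [0, 0, -0.3]}]}}

```text
t: 4.5
position: [0.4836, -0.0164, 0.0134]
orientation: [[-0.723, 0.691, -0.001], [0.691, 0.723, 0.0], [0.001, -0.001, -1.0]]
contact_force: [-4.0, 1.8, 2.7]
width: 0.0002
gripper_force: 1.6
```

```bash
cat >> h.py <<'E'
def look(p0,name=None):
    s=manip.get_obs();print(s['t'],s['position'].round(4),'yaw',np.arctan2(s['orientation'][1][0],s['orientation'][0][0]).round(3),np.round(s['contact_force'],1))
    for n in('side','top'):
        im=manip.snapshot(n)
        if name: cv2.imwrite(f'pics/{name}_{n}.png',im[:,:,::-1])
        print(n,find(n,'plinth',p0,.075,.15,.045,False))
E
python3 - <<'E'
from h import *
look((.557,-.008,2.38))
E
```

```text
4.5 [ 0.4836 -0.0164  0.0134] yaw 2.379 [-4.   1.8  2.7]
side (array([ 0.55944067, -0.01145019,  2.40569707]), np.float64(405.8313725490196))
top (array([5.64358999e-01, 1.36470504e-04, 2.29529868e+00]), np.float64(2146.0117647058823))
```

Run:
```python
from h import *
arc((.557,-.009),2.385,np.arange(0,.8,.1))
```

```text
0.0 c [ 0.557 -0.009] T [ 0.483 -0.019] row [-1.0, -3.0, 1.0] -0.01
0.1 c [ 0.56  -0.011] T [ 0.487 -0.028] row [-10.0, -7.0, 1.0] -0.11
0.2 c [ 0.563 -0.013] T [ 0.492 -0.037] row [-20.0, -10.0, 1.0] -0.21
0.3 c [ 0.566 -0.015] T [ 0.497 -0.046] row [-30.0, -12.0, 1.0] -0.31
0.4 c [ 0.569 -0.016] T [ 0.504 -0.054] row [-41.0, -14.0, 1.0] -0.41
0.5 c [ 0.572 -0.017] T [ 0.511 -0.061] row [-51.0, -14.0, 1.0] -0.51
0.6 c [ 0.576 -0.018] T [ 0.52  -0.068] row [-62.0, -13.0, 1.0] -0.61
0.7 c [ 0.579 -0.018] T [ 0.528 -0.074] row [-72.0, -11.0, 1.0] -0.71
```

Request:
{"op": "send_rows", "data": {"deltas": [{"xyz": [-5, -3, 0], "delta_rot": [0, 0, -0.05]}, {"xyz": [-10, -5, 0], "delta_rot": [0, 0, -0.1]}, {"xyz": [-15, -7, 0], "delta_rot": [0, 0, -0.15]}, {"xyz": [-20, -8, 0], "delta_rot": [0, 0, -0.2]}, {"xyz": [-25, -10, 0], "delta_rot": [0, 0, -0.25]}, {"xyz": [-30, -11, 0], "delta_rot": [0, 0, -0.3]}, {"xyz": [-36, -12, 0], "delta_rot": [0, 0, -0.36]}, {"xyz": [-41, -13, 0], "delta_rot": [0, 0, -0.41]}, {"xyz": [-46, -13, 0], "delta_rot": [0, 0, -0.46]}, {"xyz": [-51, -13, 0], "delta_rot": [0, 0, -0.51]}]}}

```text
t: 5.7
position: [0.5107, -0.0604, 0.0127]
orientation: [[-0.969, 0.248, -0.003], [0.248, 0.969, 0.001], [0.003, -0.0, -1.0]]
contact_force: [-6.6, 1.8, 6.8]
width: 0.0006
gripper_force: 3.9
```

Run:
```python
from h import *
look((.572,-.017,2.9))
```

```text
5.7 [ 0.5107 -0.0604  0.0127] yaw 2.891 [-6.6  1.8  6.8]
side (array([ 0.57420848, -0.01510499,  2.92294319]), np.float64(245.5843137254902))
top (array([ 0.5819164 , -0.0035136 ,  2.93075623]), np.float64(1702.9058823529413))
```

Request:
{"op": "send_rows", "data": {"deltas": [{"xyz": [15, 2, 0], "delta_rot": [0, 0, 0]}, {"xyz": [35, 10, 0], "delta_rot": [0, 0, -0.1]}, {"xyz": [50, 25, 0], "delta_rot": [0, 0, -0.2]}, {"xyz": [50, 32, 0], "delta_rot": [0, 0, -0.25]}, {"xyz": [50, 32, 0], "delta_rot": [0, 0, -0.25]}]}}

```text
t: 6.4
position: [0.4731, -0.0164, 0.013]
orientation: [[-1.0, 0.002, 0.003], [0.002, 1.0, -0.0], [-0.003, -0.0, -1.0]]
contact_force: [-0.0, -1.1, -0.0]
width: 0.0007
gripper_force: 0.0
```

Request:
{"op": "send_rows", "data": {"deltas": [{"xyz": [0, 0, 0], "delta_rot": [0, 0, 0]}, {"xyz": [0, 0, 0], "delta_rot": [0, 0, 0]}, {"xyz": [0, 0, 0], "delta_rot": [0, 0, 0]}, {"xyz": [0, 0, 0], "delta_rot": [0, 0, 0]}, {"xyz": [0, 0, 0], "delta_rot": [0, 0, 0]}, {"xyz": [0, 0, 0], "delta_rot": [0, 0, 0]}, {"xyz": [0, 0, 0], "delta_rot": [0, 0, 0]}, {"xyz": [0, 0, 0], "delta_rot": [0, 0, 0]}], "hand": 100}}

```text
t: 7.2
position: [0.4719, -0.0171, 0.0127]
orientation: [[-1.0, 0.003, 0.0], [0.003, 1.0, 0.0], [-0.0, 0.0, -1.0]]
contact_force: [-0.1, 0.8, -0.4]
width: 0.0611
gripper_force: 0.0
```

Run:
```python
from h import *
look((.572,-.017,2.9),'p2');print(manip.get_obs()['width'])
print(find('side','rail',(.697,-.028,0),.02,.3,.03,False),find('top','rail',(.697,-.028,0),.02,.3,.03,False))
d=cv2.imread('pics/p2_side.png')[150:350,200:440]
cv2.imwrite('pics/c2.png',cv2.resize(d,None,fx=2,fy=2,interpolation=cv2.INTER_CUBIC))
```

```text
7.2 [ 0.4719 -0.0171  0.0127] yaw 3.139 [-0.1  0.8 -0.4]
side (array([ 0.57408934, -0.02218692,  2.90389212]), np.float64(117.55686274509803))
top (array([ 0.57938555, -0.01900917,  2.91469907]), np.float64(1555.3764705882352))
0.07733873863364805
(array([ 0.69576243, -0.02720698,  0.01980571]), np.float64(68.54901960784314)) (array([ 0.69738013, -0.02624669,  0.01006712]), np.float64(134.01960784313724))
```

View pics/c2.png

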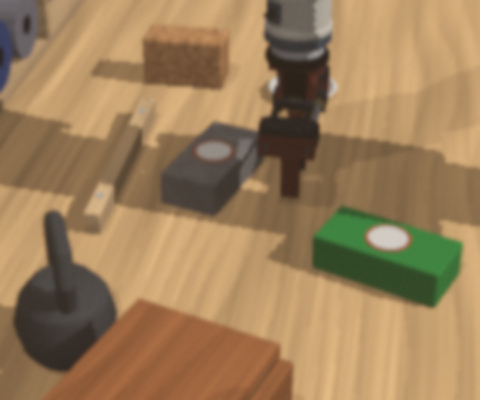

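Request:
{"op": "send_rows", "data": {"deltas": [{"xyz": [-15, 0, 0], "delta_rot": [0, 0, 0]}, {"xyz": [-28, 0, 0], "delta_rot": [0, 0, -0.01]}, {"xyz": [-36, 0, 0], "delta_rot": [0, 0, -0.01]}, {"xyz": [-44, 0, 0], "delta_rot": [0, 0, -0.01]}, {"xyz": [-51, 0, 0], "delta_rot": [0, 0, -0.01]}, {"xyz": [-58, 0, 0], "delta_rot": [0, 0, -0.01]}, {"xyz": [-65, 0, 0], "delta_rot": [0, 0, -0.01]}, {"xyz": [-72, 0, 0], "delta_rot": [0, 0, -0.01]}, {"xyz": [-80, 0, 0], "delta_rot": [0, 0, -0.01]}, {"xyz": [-80, 0, 0], "delta_rot": [0, 0, -0.01]}]}}

```text
t: 8.5
position: [0.5508, -0.0175, 0.0121]
orientation: [[-1.0, -0.007, -0.003], [-0.007, 1.0, 0.0], [0.003, 0.0, -1.0]]
contact_force: [-1.3, -1.1, 0.0]
width: 0.0878
gripper_force: 0.8
```

Run:
```python
from h import *
look((.60,-.017,3.14))
```

```text
8.5 [ 0.5508 -0.0175  0.0121] yaw -3.135 [-1.3 -1.1  0. ]
side (array([ 0.6115468 , -0.00990339,  3.34142745]), np.float64(342.54509803921565))
top (array([0.60396846, 0.00504138, 3.10775174]), np.float64(2488.4156862745094))
```

Run:
```python
from h import *
im=manip.snapshot('side');cv2.imwrite('pics/c3.png',cv2.resize(im[170:290,220:380,::-1],None,fx=4,fy=4,interpolation=cv2.INTER_CUBIC))
```

```text
(no output)
```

View pics/c3.png

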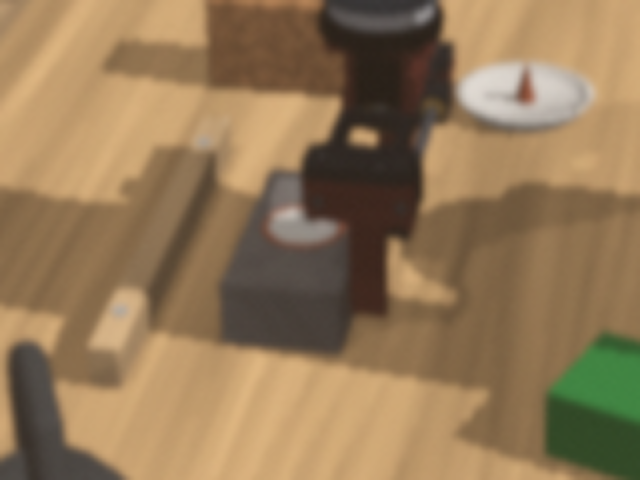

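The side crop shows the plinth parallel to the rail, its top disc at about (305,225). The finger occludes part of it, which explains the odd fit. Pushing on.

Request:
{"op": "send_rows", "data": {"deltas": [{"xyz": [-7, 0, 0], "delta_rot": [0, 0, 0]}, {"xyz": [-14, 0, 0], "delta_rot": [0, 0, 0]}, {"xyz": [-21, 0, 0], "delta_rot": [0, 0, 0]}, {"xyz": [-28, 0, 0], "delta_rot": [0, 0, 0]}, {"xyz": [-34, 0, 0], "delta_rot": [0, 0, 0]}, {"xyz": [-39, 0, 0], "delta_rot": [0, 0, 0]}, {"xyz": [-43, 0, 0], "delta_rot": [0, 0, 0]}, {"xyz": [-45, 0, 0], "delta_rot": [0, 0, 0]}, {"xyz": [-45, 0, 0], "delta_rot": [0, 0, 0]}]}}

```text
t: 9.65
position: [0.5975, -0.017, 0.0128]
orientation: [[-1.0, -0.007, 0.001], [-0.007, 1.0, -0.0], [-0.001, -0.0, -1.0]]
contact_force: [-1.9, -0.0, -1.2]
width: 0.0877
gripper_force: 1.1
```

Request:
{"op": "send_rows", "data": {"deltas": [{"xyz": [-1, 0, 0], "delta_rot": [0, 0, 0]}, {"xyz": [-2, 0, 0], "delta_rot": [0, 0, 0]}, {"xyz": [-3, 0, 0], "delta_rot": [0, 0, 0]}, {"xyz": [-3, 0, 0], "delta_rot": [0, 0, 0]}]}}

```text
t: 10.05
position: [0.5982, -0.017, 0.0128]
orientation: [[-1.0, -0.007, -0.003], [-0.007, 1.0, -0.0], [0.003, -0.0, -1.0]]
contact_force: [-8.8, 1.1, 3.8]
width: 0.0875
gripper_force: 4.4
```

Request:
{"op": "send_rows", "data": {"deltas": [{"xyz": [-1, 0, 0], "delta_rot": [0, 0, 0]}, {"xyz": [-2, 0, 0], "delta_rot": [0, 0, 0]}, {"xyz": [-3, 0, 0], "delta_rot": [0, 0, 0]}, {"xyz": [-3, 0, 0], "delta_rot": [0, 0, 0]}]}}

```text
t: 10.45
position: [0.598, -0.017, 0.0128]
orientation: [[-1.0, -0.008, -0.009], [-0.008, 1.0, 0.0], [0.009, 0.0, -1.0]]
contact_force: [-18.6, -0.5, 14.5]
width: 0.0877
gripper_force: 9.3
```

The position holds while the force rises, so the plinth is against the rail. Backing off and lifting clear to check.

Request:
{"op": "send_rows", "data": {"deltas": [{"xyz": [10, 0, 0], "delta_rot": [0, 0, 0]}, {"xyz": [40, 0, 0], "delta_rot": [0, 0, 0]}, {"xyz": [70, 0, 0], "delta_rot": [0, 0, 0]}, {"xyz": [90, 0, -30], "delta_rot": [0, 0, 0]}, {"xyz": [110, 0, -70], "delta_rot": [0, 0, 0]}, {"xyz": [140, 0, -110], "delta_rot": [0, 0, 0]}, {"xyz": [170, 0, -150], "delta_rot": [0, 0, 0]}, {"xyz": [190, 0, -180], "delta_rot": [0, 0, 0]}, {"xyz": [190, 0, -180], "delta_rot": [0, 0, 0]}]}}

```text
t: 11.35
position: [0.4142, -0.0185, 0.1968]
orientation: [[-1.0, -0.007, 0.01], [-0.007, 1.0, -0.001], [-0.01, -0.001, -1.0]]
contact_force: [-0.5, 1.7, 0.1]
width: 0.0876
gripper_force: 0.0
```

Run:
```python
from h import *
look((.648,-.017,3.14),'p4')
print(find('side','rail',(.697,-.028,0),.02,.3,.03,False),find('top','rail',(.697,-.028,0),.02,.3,.03,False))
c=cv2.imread('pics/p4_top.png')[120:260,240:480];d=cv2.imread('pics/p4_side.png')[150:290,200:440]
cv2.imwrite('pics/c4.png',cv2.resize(np.vstack([c,d]),None,fx=2,fy=2,interpolation=cv2.INTER_CUBIC))
```

```text
11.35 [ 0.4142 -0.0185  0.1968] yaw -3.135 [-0.5  1.7  0.1]
side (array([ 0.64705955, -0.01208736,  3.14582899]), np.float64(62.792156862745095))
top (array([ 0.64962296, -0.00875372,  3.13069332]), np.float64(104.91372549019607))
(array([ 0.6970109 , -0.0300243 ,  0.02546393]), np.float64(276.0823529411765)) (array([ 0.69693506, -0.02601017,  0.01447931]), np.float64(487.39607843137253))
```

View pics/c4.png

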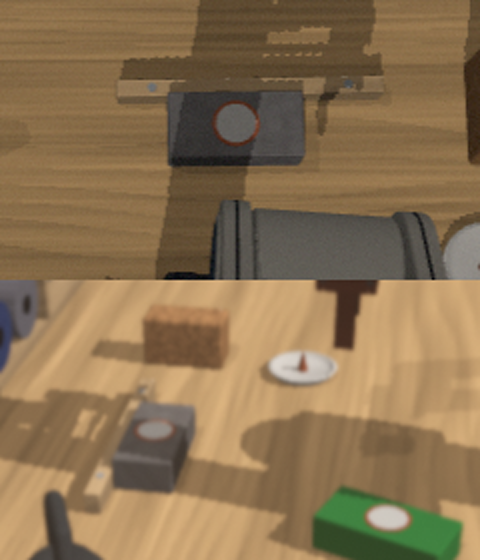

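The plinth lies flat along the rail: centre about 48 mm from the rail's origin, parallel, about 17 mm off the rail's middle. The hand is clear.

```bash
python3 -c "
from bench import manip
print(manip.finish_job())"
```

```text
the job is handed in; nothing more can be done
None
```

The plinth is turned side-on and pushed flat against the rail, about 17 mm off the rail's middle by the camera fit, the hand is clear, and the job is handed in (no verdict was returned).

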